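# Build up a sieve stack in the stated order

### The arm

A 7-joint arm with a two-finger parallel gripper is mounted at the origin on a cart in front of the work surface, level with it; the furniture and walls round the work are solid. World frame = base frame: x ahead of the robot, y to its left, z up, the work surface at z = 0. Lengths are in m, angles in rad, forces in N, time in s.
With the tool pointing down it reaches from about 0.425 to 0.925 m from the base axis. Payload 6.8 kg.
Tool frame: the origin (TCP) lies at the very end of the fingers, on their centre line; the grasp point (between the pads) lies 19 mm behind it; z points along the fingers, y is the line along which they close (so a half turn about z gives the same grasp; the last joint's range is limited). The gripper opens to 85 mm and grips with 20 to 120 N. Pads are 22 mm wide; open, the fingers measure 114 mm over their backs; the gripper's body (76 mm by 85 mm) begins 54 mm behind the grasp point. The pads swing forward as they close: fully open they stand 13 mm farther back than shut.
Start: joints at [-1.375, 0.477, 0.022, 1.555, -0.011, 1.109, -0.083], TCP at [0.202, 0.644, 0.231] pointing down, gripper open.
Joint ranges: [-2.96, 2.96], [-0.34, 2.1], [-1.41, 1.46], [0.24, 2.44], [-1.37, 4.51], [0.17, 1.92], [-2.96, 2.96]. Speed limits (rad/s): [2.39, 2.39, 3.14, 3.14, 3.14, 3.14, 3.14].

### API

Orientations are given as a unit quaternion [w, x, y, z].
In Python, from station import bot gives the robot as it stands. The module is installed in compiled form; this text tells all that it offers.
- The arm moves only by the shell command python3 -m jog 'ROWS' [OPENING] [FORCE]. ROWS is JSON, a list of rows, each a list of 4 numbers: the shift along the tool's x, y, z in cm, then the turn about the tool's z in rad. In form: [[x, y, z, spin], ...]. A call has 1 to 20 rows; each row is the pose to reach, as a shift and turn from the pose commanded when the call began, along the tool's axes at that moment; what a row does not reach only later rows make up. A row lasts 1/12 s, in which the tool goes at most 41.7 mm and 7.16 degrees, less where a joint would pass 70% of its speed; a pose out of reach is approached as far as the arm can. A call with a gripper value outside its range is refused whole. OPENING is the closure, from -1 (fully open) to 1 (shut), set as the call begins (- or left out, the last holds). The fingers move at their own pace and stop on an object; FORCE is the grip in N (left out, the last holds). Time passes only in rows, so rows that repeat a pose let the fingers close. It gives the time, the measured TCP pose, the force, the opening and the grip force at its end, in the units of the state.
- bot.get_obs(): the state, without advancing time (a new reading comes with each control period).
- bot.read_camera(name): name is "side" or "top"; returns a dict with "pixels" (400x640x3 uint8, red, green, blue), "depth" (400x640 float32, m along the optical axis (not along the pixel's ray), 0 where there is no reading), "fovy" (degrees; the focal length in pixels is half the picture's height over the tangent of half this angle, whatever the lens; pixels are square), "cx", "cy" (the principal point, pixels), "distortion" ([k1, k2, p1, p2, k3] as OpenCV has them; the pictures are not rectified), "pose" (4x4, takes a point from camera to world coordinates). Camera axes: x right, y down, z forward; pixel columns grow to the right and rows downward; lengths in m; the calibration is good to about 2 mm. A picture is of the moment at which its call begins.
- bot.hand_in(): hands the job in; it is judged then, once.
The state is a dict: "t": time; "q": joint angles; "joint_vel": joint speeds; "joint_torque": joint torques, N m; "eef_pos": TCP position; "tool_rot": TCP orientation; "contact_force": force on the tool from outside, world axes, zero at the start; "torque": the same for the moment, N m; "gripper_width": opening from 0.0 (shut) to 1.0 (fully open); "grasp_force": force on a finger pad.
Only numpy, scipy, OpenCV 4.12 (cv2) and the standard library are available. Lean on these libraries where they do the work, as an engineer would, in place of code of your own. Each camera call takes 0.05 s, during which the arm holds its last target. There are 200 camera calls.

### The job

Build up the sieve column on the fixed aluminium receiver, one piece at a time from the bottom: first the blue sieve, then the yellow, then the red, and last the black lid with the white knob. Every piece stands upright with its foot fully down in the rim below, and everything is let go. The green sieve and the roll of white sealing film are not needed: leave both where they lie.

Things in the scene. Friction and masses are not known exactly. Their poses are not given: they have to be found in the camera images.
- sieve_blue: loose round sieve, blue plastic, fine steel mesh inside. 60 mm outside diameter, 40 mm high, 70 g. Lowest 8 mm: tapered foot (40 to 48 mm diameter) that drops into the open rim below (54 mm inside) until the frame rests on it; a piece then stands 32 mm above the sieve under it. Wall 3 mm thick, plain from 8 mm up, to grip from above across 60 mm. Origin: centre of underside, z up
- sieve_yellow: loose round sieve, yellow plastic, medium steel mesh inside. 60 mm outside diameter, 40 mm high, 70 g. Lowest 8 mm: tapered foot (40 to 48 mm diameter) that drops into the open rim below (54 mm inside) until the frame rests on it; a piece then stands 32 mm above the sieve under it. Wall 3 mm thick, plain from 8 mm up, to grip from above across 60 mm. Origin: centre of underside, z up
- sieve_red: loose round sieve, red plastic, very coarse steel mesh inside. 60 mm outside diameter, 40 mm high, 70 g. Lowest 8 mm: tapered foot (40 to 48 mm diameter) that drops into the open rim below (54 mm inside) until the frame rests on it; a piece then stands 32 mm above the sieve under it. Wall 3 mm thick, plain from 8 mm up, to grip from above across 60 mm. Origin: centre of underside, z up
- sieve_green: loose round sieve, green plastic, coarse steel mesh inside. 60 mm outside diameter, 40 mm high, 70 g. Lowest 8 mm: tapered foot (40 to 48 mm diameter) that drops into the open rim below (54 mm inside) until the frame rests on it; a piece then stands 32 mm above the sieve under it. Wall 3 mm thick, plain from 8 mm up, to grip from above across 60 mm. Origin: centre of underside, z up
- lid: loose lid, 60 g: black disc of 60 mm diameter, from 8 to 14 mm above the underside, over the same 8 mm tapered foot as the sieves (40 to 48 mm diameter); an upright round white knob of 22 mm diameter from there to 40 mm, to grip from above. Seated, it stands 32 mm above the origin of the sieve under it. Origin: centre of underside, z up
- receiver: the fixed receiver: an open round aluminium cup, 60 mm outside and 54 mm inside diameter, rim 50 mm above the work surface, inner floor at 22 mm, on a grey round foot plate of 116 mm diameter and 14 mm height. A sieve seated on it has its underside 42 mm above the work surface. Origin: centre of its underside, on the work surface, z up
- film_roll: a loose bystander: a roll of white sealing film lying flat, 61 mm diameter, 26 mm high, with a brown core. Origin: centre of the underside. Not part of the job

How it is judged:
By the outcome, as a careful person would: the job done as asked, in the order asked, and still so for the second after the job is handed in, with the robot touching nothing.
It also fails if it takes over 93 s, if anything falls off the work surface, if the arm or the gripper's body presses on something with over 40 N, if the wrist force passes 120 N, or if a joint passes its speed limit or range.

## Working session

There is one attempt and no reset: what is moved stays moved. The work goes in short steps, Python scripts to look and compute and a shell command to move; the robot and the scene stay as the last step left them, time stands still between calls to the robot, and variables do not carry over. Pictures are saved under pics/ and viewed, at most 14 in all, crops included, and the job is handed in when it is done.

```bash
mkdir -p pics
python3 - <<'E'
from station import bot
import cv2,numpy as np
o=bot.get_obs();print({k:np.round(v,3).tolist() for k,v in o.items()})
for n in("top","side"):
    c=bot.read_camera(n);np.savez(f'{n}0.npz',**c)
    cv2.imwrite(f'pics/{n}0.png',c['pixels'][:,:,::-1]);print(n,c['fovy'],c['cx'],c['cy'],c['distortion'],np.round(c['pose'],3).tolist())
E
```

```text
{'t': 0.0, 'q': [-1.375, 0.478, 0.022, 1.556, -0.011, 1.109, -0.083], 'joint_vel': [0.0, -0.001, 0.001, 0.001, 0.0, 0.001, 0.0], 'joint_torque': [0.0, -59.644, 1.608, -28.12, 0.013, 0.009, 0.0], 'eef_pos': [0.202, 0.644, 0.23], 'tool_rot': [-0.0, 0.151, 0.988, -0.001], 'contact_force': [0.733, -0.673, -0.042], 'torque': [0.045, 0.004, 0.076], 'grasp_force': 0.0, 'gripper_width': 0.997}
top 46.22444847395664 314.7167475545091 195.0697589557415 [0.00174758 0.         0.         0.         0.        ] [[-0.01, -0.982, 0.188, 0.311], [-1.0, 0.01, 0.002, -0.055], [-0.004, -0.188, -0.982, 1.33], [0.0, 0.0, 0.0, 1.0]]
side 44.12315420403294 314.93025749776984 193.72522627019384 [-0.11083432  0.          0.          0.          0.        ] [[0.965, 0.189, -0.182, 0.859], [0.261, -0.639, 0.724, -1.265], [0.021, -0.746, -0.666, 1.117], [0.0, 0.0, 0.0, 1.0]]
```

View pics/top0.png

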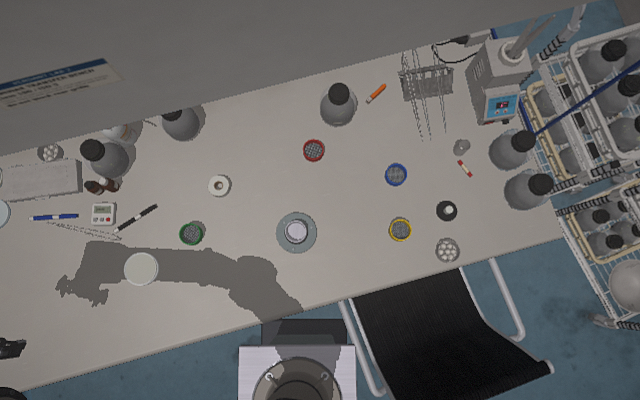

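View pics/side0.png

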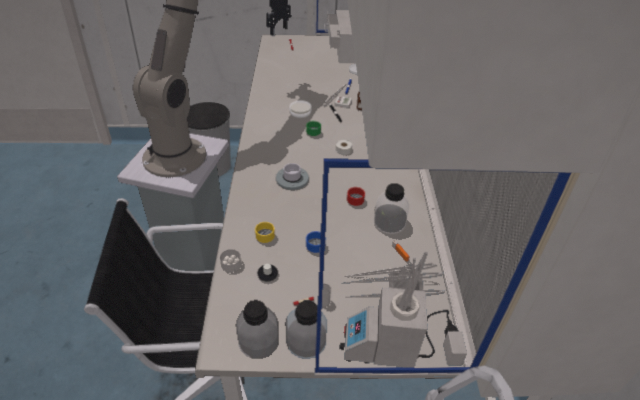

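The top view shows blue (396,174), yellow (400,229), red (313,150), lid (447,211), green (192,233), film (219,185) and the receiver (296,231). The side view shows the same things, plus a blue-framed clear panel on the right (around (325,160) to (320,370)). Next I measure the pieces and locate that panel.

```bash
cat > h.py <<'E'
import cv2,numpy as np
def K(c):
    f=200/np.tan(np.radians(c['fovy'])/2); return np.array([[f,0,c['cx']],[0,f,c['cy']],[0,0,1.]])
def ray(c,px):
    u=cv2.undistortPoints(np.float64(px).reshape(-1,1,2),K(c),np.float64(c['distortion'])).reshape(-1,2)
    return np.c_[u,np.ones(len(u))]@c['pose'][:3,:3].T
def onz(c,px,z):
    d=ray(c,px);o=c['pose'][:3,3];return o+d*((z-o[2])/d[:,2])[:,None]
def cloud(c):
    v,u=np.mgrid[:400,:640];d=ray(c,np.c_[u.ravel(),v.ravel()])
    return (c['pose'][:3,3]+d*c['depth'].reshape(-1,1)).reshape(400,640,3)
def circ(c,mask,z):  # fit min circle to contour cast on plane z
    m=mask.astype(np.uint8);n,l,s,ce=cv2.connectedComponentsWithStats(m);i=1+np.argmax(s[1:,4])
    ct=max(cv2.findContours((l==i).astype(np.uint8),cv2.RETR_EXTERNAL,cv2.CHAIN_APPROX_NONE)[0],key=len)
    p=onz(c,ct.reshape(-1,2),z)[:,:2];(x,y),r=cv2.minEnclosingCircle(np.float32(p));return x,y,r,ce[i]
E
python3 - <<'E'
from h import *
T=dict(np.load('top0.npz'));S=dict(np.load('side0.npz'))
P=cloud(T);Q=cloud(S)
px=dict(blue=(396,174),yellow=(400,229),red=(313,150),lid=(447,211),green=(192,233),film=(219,185),recv=(296,231))
for n,(u,v) in px.items():
    W=P[v-30:v+31,u-30:u+31].reshape(-1,3);zt=.05 if n=='recv' else .04
    if n=='lid': zt=.014
    if n=='film': zt=.026
    g=W[(W[:,2]>zt-.007)&(W[:,2]<zt+.03)]
    print(n,'depth',np.round(np.r_[g.mean(0),(g[:,:2].min(0)+g[:,:2].max(0))/2,np.ptp(g[:,:2],axis=0),W[:,2].max()],4))
hsv=cv2.cvtColor(T['pixels'],cv2.COLOR_RGB2HSV)
for n,a,b in(('blue',100,125),('yellow',20,35),('green',50,90),('red',0,8)):
    u,v=px[n];m=np.zeros((400,640),bool);s=np.s_[v-22:v+23,u-22:u+23]
    h=hsv[s];m[s]=(((h[...,0]>=a)&(h[...,0]<=b))|((n=='red')&(h[...,0]>170)))&(h[...,1]>110)
    print(n,np.round(circ(T,m,.04)[:3],4))
print('blueframe')
for u,v in((325,165),(322,250),(320,340),(400,369),(525,260),(240,300),(565,180),(450,80),(600,60),(380,160)): print((u,v),np.round(Q[v,u],3),S['depth'][v,u])
print('topgrey')
for u,v in((20,20),(200,80),(350,10),(550,20),(338,93),(180,115),(510,140),(525,190),(500,70),(430,80),(10,346)): print((u,v),np.round(P[v,u],3))
print(cv2.__version__)
E
```

```text
blue depth [ 0.6157 -0.2823  0.0389  0.6172 -0.2822  0.0593  0.0573  1.3301]
yellow depth [ 0.4574 -0.2866  0.0384  0.4576 -0.288   0.0563  0.0592  1.3301]
red depth [ 0.7273 -0.0768  0.0439  0.7216 -0.0775  0.1176  0.1159  1.3301]
lid depth [ 0.5114 -0.4227  0.0178  0.5111 -0.423   0.1695  0.1632  1.3301]
green depth [0.4527 0.296  0.038  0.4528 0.2964 0.0565 0.0594 1.3301]
film depth [0.591  0.2231 0.025  0.591  0.2236 0.059  0.0587 1.3301]
recv depth [0.4538 0.0019 0.0489 0.4555 0.002  0.0585 0.0578 1.3301]
blue [ 0.616  -0.2803  0.0328]
yellow [ 0.4587 -0.2854  0.032 ]
green [0.4329 0.2832 0.0147]
red [ 0.6894 -0.0468  0.0327]
blueframe
(325, 165) [ 0.729 -0.693  0.653] 0.74725777
(322, 250) [ 0.73  -0.689  0.456] 0.88058573
(320, 340) [ 0.724 -0.639  0.077] 1.1706085
(400, 369) [ 0.924 -0.638  0.033] 1.1640023
(525, 260) [ 1.096 -0.594  0.437] 0.8955275
(240, 300) [ 0.471 -0.531 -0.001] 1.3463588
(565, 180) [ 1.102 -0.592  0.632] 0.7667308
(450, 80) [ 0.885 -0.672  0.813] 0.627421
(600, 60) [ 1.071 -0.623  0.852] 0.6035981
(380, 160) [ 0.811 -0.693  0.68 ] 0.71406937
topgrey
(20, 20) [0.553 0.215 0.938]
(200, 80) [0.583 0.099 0.741]
(350, 10) [ 0.637 -0.099  0.816]
(550, 20) [ 0.894 -0.589  0.361]
(338, 93) [ 0.814 -0.117  0.15 ]
(180, 115) [0.765 0.31  0.128]
(510, 140) [ 0.687 -0.577  0.122]
(525, 190) [ 0.552 -0.608  0.112]
(500, 70) [ 0.859 -0.541  0.183]
(430, 80) [ 0.9   -0.395  0.036]
(10, 346) [0.194 0.578 0.325]
4.12.0
```

The panel and bottles are clear of the work, and the depth heights and sizes match what was given for blue, yellow and the receiver. Red and lid need a tighter window, then I work out the first move.

```bash
cat >> h.py <<'E'
def top(c,x,y,z0,z1,r=.045):
    P=cloud(c).reshape(-1,3);P=P[(np.hypot(P[:,0]-x,P[:,1]-y)<r)&(P[:,2]>z0)&(P[:,2]<z1)]
    (a,b),rr=cv2.minEnclosingCircle(np.float32(P[:,:2]));return np.round([a,b,rr,P[:,2].mean(),len(P)],4)
def go(x,y,z):
    from station import bot
    from scipy.spatial.transform import Rotation as R
    o=bot.get_obs();w=o['tool_rot'];M=R.from_quat(np.r_[w[1:],w[0]])
    print('t',round(float(o['t']),2),'eef',np.round(o['eef_pos'],4),'shift cm',np.round(M.inv().apply(np.array([x,y,z])-o['eef_pos'])*100,2),'w',o['gripper_width'])
E
python3 - <<'E'
from h import *
for n in('top','side'):
    T=dict(np.load(n+'0.npz'))
    for k,a in dict(blue=(.617,-.282,.035,.06),yellow=(.458,-.288,.035,.06),red=(.69,-.05,.035,.06),lid=(.51,-.422,.006,.025),knob=(.51,-.422,.032,.05),recv=(.455,.002,.044,.07)).items():
        try: print(n,k,top(T,*a))
        except Exception as e: print(n,k,'none')
    P=cloud(T);m=(P[...,2]>.3)&(P[...,0]>.3)&(P[...,2]<1.2)&(P[...,1]<.4)&(P[...,1]>-.5);Z=P[m];
    if len(Z): print('high things min z',np.round(Z[Z[:,2].argmin()],3),'min x',np.round(Z[Z[:,0].argmin()],3))
go(.617,-.282,.10)
E
```

```text
top blue [ 6.174e-01 -2.825e-01  3.030e-02  3.920e-02  7.700e+01]
top yellow [ 4.581e-01 -2.875e-01  3.030e-02  3.900e-02  7.800e+01]
top red [ 6.917e-01 -4.700e-02  3.040e-02  3.890e-02  7.000e+01]
top lid [ 5.096e-01 -4.227e-01  3.460e-02  1.420e-02  2.920e+02]
top knob [ 5.138e-01 -4.238e-01  1.150e-02  3.900e-02  5.000e+01]
top recv [4.557e-01 2.600e-03 2.990e-02 4.900e-02 8.200e+01]
high things min z [ 0.716 -0.385  0.663] min x [0.503 0.4   0.668]
side blue [ 6.177e-01 -2.860e-01  3.140e-02  3.940e-02  6.200e+01]
side yellow [ 4.584e-01 -2.916e-01  3.350e-02  3.990e-02  8.500e+01]
side red [ 6.929e-01 -5.230e-02  3.210e-02  3.990e-02  7.500e+01]
side lid [ 5.181e-01 -4.265e-01  3.360e-02  1.460e-02  2.290e+02]
side knob [ 5.164e-01 -4.288e-01  1.200e-02  3.960e-02  5.000e+01]
side recv [ 4.557e-01 -2.200e-03  3.380e-02  4.900e-02  7.500e+01]
high things min z [ 1.008 -0.167  0.3  ] min x [ 0.621 -0.041  0.668]
t 0.1 eef [0.2018 0.6436 0.2304] shift cm [-67.3  -75.88  13.18] w 1.0022794908714343
```

```bash
python3 -m jog '[[-41.6,-33.4,3,0],[-41.6,-33.4,3,0],[-41.6,-33.4,3,0],[-41.6,-33.4,3,0],[-41.6,-33.4,3,0],[-41.6,-33.4,3,0],[-41.6,-33.4,3,0],[-41.6,-33.4,3,0],[-41.6,-33.4,3,0],[-41.6,-33.4,3,0],[-41.6,-33.4,3,0],[-41.6,-33.4,3,0],[-41.6,-33.4,3,0],[-67.3,-75.9,13,0],[-67.3,-75.9,13,0],[-67.3,-75.9,13,0],[-67.3,-75.9,13,0],[-67.3,-75.9,13,0],[-67.3,-75.9,13,0],[-67.3,-75.9,13,0]]' -1; python3 -c "from h import *;go(.6175,-.284,.09)"
```

```text
t: 1.77
eef_pos: [0.5668, -0.0786, 0.1431]
tool_rot: [-0.0, 0.151, 0.989, 0.0]
contact_force: [0.6, 0.2, -0.5]
gripper_width: 0.999
grasp_force: 0.0
t 1.77 eef [ 0.5668 -0.0786  0.1431] shift cm [-10.98 -18.08   5.31] w 0.999049138058231
```

```bash
python3 -m jog '[[-11,-18.1,5,0],[-11,-18.1,5,0],[-11,-18.1,5,0],[-11,-18.1,5,0],[-11,-18.1,5,0],[-11,-18.1,5,0],[-11,-18.1,5,0],[-11,-18.1,5,0],[-11,-18.1,5,0],[-11,-18.1,5,0]]'
python3 - <<'E'
from h import *
go(.6175,-.284,.012)
from station import bot
c=bot.read_camera('side');cv2.imwrite('pics/side1.png',cv2.resize(c['pixels'][180:300,220:400,::-1],None,fx=4,fy=4))
E
```

```text
t: 2.6
eef_pos: [0.6182, -0.2799, 0.0939]
tool_rot: [0.0, 0.15, 0.989, 0.001]
contact_force: [1.0, -0.4, 0.6]
gripper_width: 1.0
grasp_force: 0.0
t 2.6 eef [ 0.6182 -0.2799  0.0939] shift cm [-0.05 -0.43  8.19] w 1.0000541303514692
```

View pics/side1.png

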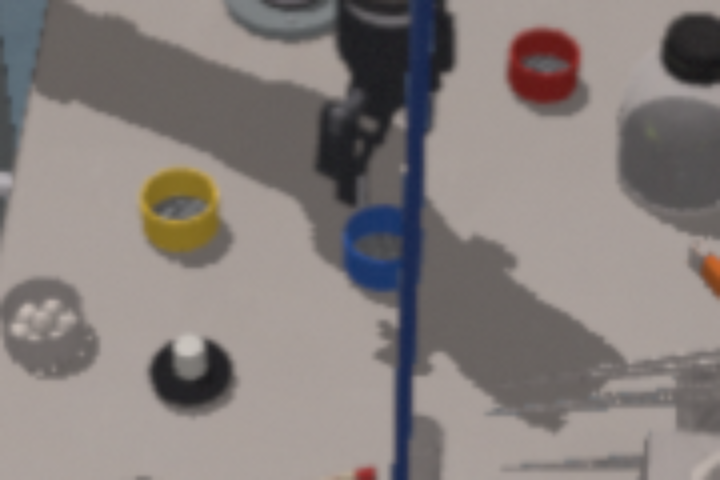

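Side crop: the gripper is above the blue sieve (rim at crop pixel (385,215)), open and aligned. Descending.

```bash
python3 -m jog '[[0,0,0,0],[0,0,0,0],[0,0,3,0],[0,0,6,0],[0,0,7.5,0],[0,0,8,0],[0,0,8,0],[0,0,8,0]]'; python3 -c "from h import *;go(.6175,-.284,.012)"
```

```text
t: 3.32
eef_pos: [0.6184, -0.2828, 0.0146]
tool_rot: [0.001, 0.151, 0.988, -0.0]
contact_force: [0.5, -0.6, 0.2]
gripper_width: 0.997
grasp_force: 0.0
t 3.32 eef [ 0.6184 -0.2828  0.0146] shift cm [ 0.05 -0.14  0.26] w 0.9972792350459629
```

```bash
python3 -m jog '[[0,0,0,0],[0,0,0,0],[0,0,0,0],[0,0,0,0],[0,0,0,0],[0,0,0,0],[0,0,0,0],[0,0,0,0],[0,0,0,0],[0,0,0,0]]' 1 40; python3 -m jog '[[0,0,-2,0],[0,0,-5,0],[0,0,-8,0],[0,0,-11,0],[0,0,-13,0],[0,0,-13,0],[0,0,-13,0]]';python3 -c "from h import *;go(.4557,0,.145)"
```

```text
t: 4.15
eef_pos: [0.6189, -0.2831, 0.0157]
tool_rot: [0.001, 0.151, 0.988, -0.0]
contact_force: [-1.0, 0.7, 5.9]
gripper_width: 0.682
grasp_force: 42.8
t: 4.73
eef_pos: [0.6187, -0.2828, 0.1458]
tool_rot: [0.002, 0.151, 0.988, -0.0]
contact_force: [-0.5, -0.6, -1.7]
gripper_width: 0.683
grasp_force: 43.3
t 4.73 eef [ 0.6187 -0.2828  0.1458] shift cm [ 2.401e+01  2.211e+01 -1.000e-02] w 0.6831661392330082
```

```bash
python3 -m jog '[[3,3,0,0],[6,6,0,0],[9,9,0,0],[12,12,0,0],[15,14.5,0,0],[18,17,0,0],[21,19.5,0,0],[23,21.3,0,0],[24,22.1,0,0],[24,22.1,0,0],[24,22.1,0,0],[24,22.1,0,0],[24,22.1,0,0],[24,22.1,0,0]]'
python3 - <<'E'
from h import *
from station import bot
go(.4557,0,.058)
for n in('top','side'):
    c=bot.read_camera(n);np.savez(n+'1.npz',**c)
    h=cv2.cvtColor(c['pixels'],cv2.COLOR_RGB2HSV);P=cloud(c)
    m=(h[...,0]>100)&(h[...,0]<125)&(h[...,1]>110)&(np.hypot(P[...,0]-.4557,P[...,1])<.08)
    Q=P[m];print(n,len(Q),Q.min(0).round(4),Q.max(0).round(4))
    cv2.imwrite(f'pics/{n}2.png',cv2.resize(c['pixels'][130:250,220:400,::-1],None,fx=4,fy=4))
E
```

```text
t: 5.9
eef_pos: [0.4553, -0.0008, 0.1436]
tool_rot: [0.0, 0.152, 0.988, -0.0]
contact_force: [-0.5, 0.4, 0.2]
gripper_width: 0.679
grasp_force: 43.3
t 5.9 eef [ 0.4553 -0.0008  0.1436] shift cm [-0.01  0.1   8.56] w 0.6792552703971475Traceback (most recent call last):
  File "<stdin>", line 8, in <module>
    return umr_minimum(a, axis, None, out, keepdims, initial, where)
ValueError: zero-size array to reduction operation minimum which has no identity
```

Run:
```python
from h import *
from station import bot
c=bot.read_camera('side');np.savez('side1.npz',**c)
h=cv2.cvtColor(c['pixels'],cv2.COLOR_RGB2HSV);P=cloud(c)
m=(h[...,0]>100)&(h[...,0]<125)&(h[...,1]>110)&(np.hypot(P[...,0]-.4557,P[...,1])<.08)
Q=P[m];print(len(Q),Q.min(0).round(4),Q.max(0).round(4))
cv2.imwrite('pics/side2.png',cv2.resize(c['pixels'][110:230,220:400,::-1],None,fx=4,fy=4))
```

```text
156 [ 0.4371 -0.0373  0.1349] [0.4848 0.0305 0.2084]
```

View pics/side2.png

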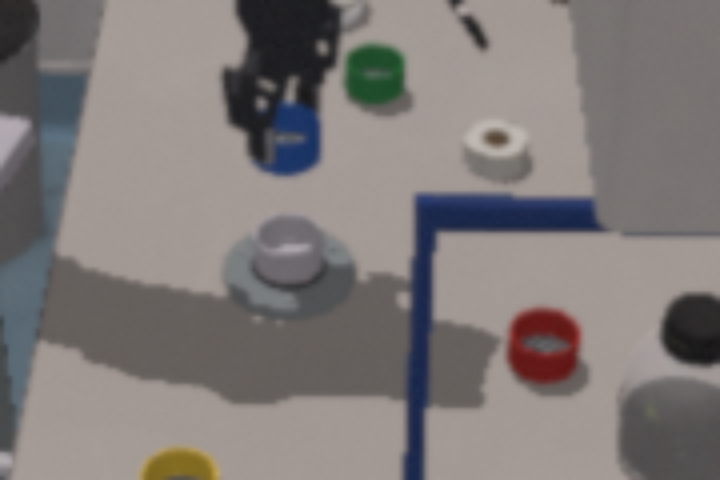

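Side crop: the blue sieve is held upright (285,135), centred above the receiver (290,250). Lowering.

```bash
python3 -m jog '[[0,0.1,2,0],[0,0.1,4,0],[0,0.1,6,0],[0,0.1,7,0],[0,0.1,7.6,0],[0,0.1,8,0],[0,0.1,8.3,0],[0,0.1,8.5,0],[0,0.1,8.6,0],[0,0.1,8.6,0],[0,0.1,8.6,0]]'
```

```text
t: 6.92
eef_pos: [0.4555, 0.0013, 0.0581]
tool_rot: [0.0, 0.151, 0.988, 0.0]
contact_force: [-0.3, -0.0, -0.3]
gripper_width: 0.68
grasp_force: 43.3
```

Within a millimetre of seated and no force yet. I'll lower a touch more, then release and retreat.

```bash
python3 -m jog '[[0,0,0.1,0],[0,0,0.15,0],[0,0,0.15,0],[0,0,0.15,0]]'; python3 -m jog '[[0,0,0,0],[0,0,0,0],[0,0,0,0],[0,0,0,0],[0,0,0,0],[0,0,0,0]]' -1; python3 -m jog '[[0,0,-1,0],[0,0,-3,0],[0,0,-6,0],[0,0,-9,0],[0,0,-9,0],[0,0,-9,0]]' ; python3 -c "from h import *;go(.458,-.2893,.09)"
```

```text
t: 7.25
eef_pos: [0.4556, 0.0013, 0.0575]
tool_rot: [0.0, 0.151, 0.988, 0.0]
contact_force: [-4.2, 0.1, 17.4]
gripper_width: 0.683
grasp_force: 44.9
t: 7.75
eef_pos: [0.4551, 0.0012, 0.0561]
tool_rot: [-0.0, 0.151, 0.988, -0.0]
contact_force: [0.3, 1.1, 0.5]
gripper_width: 1.005
grasp_force: 0.0
t: 8.25
eef_pos: [0.4565, 0.0014, 0.1483]
tool_rot: [0.002, 0.151, 0.988, 0.001]
contact_force: [-0.4, 0.7, -0.5]
gripper_width: 1.003
grasp_force: 0.0
t 8.25 eef [0.4565 0.0014 0.1483] shift cm [ -8.82 -27.71   5.79] w 1.002579592813157
```

```bash
python3 -m jog '[[-1,-4,0,0],[-2.2,-8,0,0],[-3.5,-12,0,0],[-4.8,-16,0,0],[-6.4,-20,1,0],[-7.6,-24,3,0],[-8.8,-26.5,4,0],[-8.8,-27.7,5,0],[-8.8,-27.7,5.8,0],[-8.8,-27.7,5.8,0],[-8.8,-27.7,5.8,0],[-8.8,-27.7,5.8,0]]'
python3 - <<'E'
from h import *
from station import bot
go(.458,-.2893,.0145)
for n in('top','side'):
    c=bot.read_camera(n);np.savez(n+'2.npz',**c)
    for k,a in dict(st=(.4557,0,.075,.10),blueonst=(.4557,0,.06,.10),yel=(.458,-.289,.035,.06)).items():
        try: print(n,k,top(c,*a))
        except Exception: print(n,k,'none')
E
```

```text
t: 9.25
eef_pos: [0.4567, -0.2877, 0.0883]
tool_rot: [-0.0, 0.15, 0.989, 0.0]
contact_force: [-0.1, 0.9, 0.1]
gripper_width: 1.003
grasp_force: 0.0
t 9.25 eef [ 0.4567 -0.2877  0.0883] shift cm [-0.18 -0.12  7.38] w 1.0026024468620975
top st [4.548e-01 2.100e-03 3.000e-02 8.160e-02 8.200e+01]
top blueonst [4.548e-01 2.100e-03 3.000e-02 7.780e-02 1.090e+02]
top yel [ 0.4564 -0.2615  0.0101  0.039   9.    ]
side st [ 4.547e-01 -2.900e-03  3.440e-02  8.060e-02  8.300e+01]
side blueonst [ 4.547e-01 -1.900e-03  3.530e-02  7.320e-02  1.910e+02]
side yel [ 4.590e-01 -2.937e-01  3.180e-02  4.000e-02  8.100e+01]
```

Blue rim is at 0.081 (expected 0.082), level and centred: seated. Grasp yellow and lift.

```bash
python3 -m jog '[[-0.1,0,0,0],[-0.1,0,3,0],[-0.1,0,5.5,0],[-0.1,0,7,0],[-0.1,0,7.3,0],[-0.1,0,7.3,0],[-0.1,0,7.3,0]]'; python3 -m jog '[[0,0,0,0],[0,0,0,0],[0,0,0,0],[0,0,0,0],[0,0,0,0],[0,0,0,0],[0,0,0,0],[0,0,0,0],[0,0,0,0]]' 1 40; python3 -m jog '[[0,0,-2,0],[0,0,-5,0],[0,0,-8,0],[0,0,-11,0],[0,0,-14,0],[0,0,-16,0],[0,0,-16,0],[0,0,-16,0]]';python3 -c "from h import *;go(.4552,0.0005,.175)"
```

```text
t: 9.93
eef_pos: [0.4578, -0.2899, 0.0161]
tool_rot: [0.001, 0.151, 0.989, -0.0]
contact_force: [-0.7, -0.8, 0.2]
gripper_width: 1.003
grasp_force: 0.0
t: 10.68
eef_pos: [0.4581, -0.2901, 0.0168]
tool_rot: [0.001, 0.151, 0.988, -0.0]
contact_force: [-1.9, 1.6, 8.7]
gripper_width: 0.682
grasp_force: 41.5
t: 11.35
eef_pos: [0.4579, -0.2899, 0.1767]
tool_rot: [0.002, 0.151, 0.988, -0.0]
contact_force: [-0.7, 0.5, -1.0]
gripper_width: 0.676
grasp_force: 43.6
t 11.35 eef [ 0.4579 -0.2899  0.1767] shift cm [ 8.95 27.63  0.14] w 0.6761861197759246
```

```bash
python3 -m jog '[[1,3,0,0],[2,6,0,0],[3,9.3,0,0],[4.2,13,0,0],[5.4,16.7,0,0],[6.5,20,0,0],[7.5,23,0,0],[8.3,25.5,0,0],[8.8,27,0,0],[9,27.7,0,0],[9,27.7,0,0],[9,27.7,0,0],[9,27.7,0,0],[9,27.7,0,0]]'; python3 -c "from h import *;go(.4552,0.0005,.0905)"
```

```text
t: 12.52
eef_pos: [0.4541, -0.0, 0.175]
tool_rot: [-0.0, 0.153, 0.988, -0.0]
contact_force: [-0.3, 0.5, 0.0]
gripper_width: 0.679
grasp_force: 43.6
t 12.52 eef [ 0.4541 -0.      0.175 ] shift cm [-0.09  0.09  8.45] w 0.6794801639836656
```

```bash
python3 -m jog '[[-0.1,0,2,0],[-0.1,0,4,0],[-0.1,0,6,0],[-0.1,0,7,0],[-0.1,0,7.5,0],[-0.1,0,7.9,0],[-0.1,0,8.2,0],[-0.1,0,8.4,0],[-0.1,0,8.5,0],[-0.1,0,8.5,0],[-0.1,0,8.5,0]]'
```

```text
t: 13.43
eef_pos: [0.4556, 0.0012, 0.0908]
tool_rot: [0.001, 0.151, 0.988, 0.0]
contact_force: [-0.4, -0.6, 2.3]
gripper_width: 0.683
grasp_force: 43.9
```

```bash
python3 -m jog '[[0,0,0.1,0],[0,0,0.1,0],[0,0,0.1,0]]'; python3 -m jog '[[0,0,0,0],[0,0,0,0],[0,0,0,0],[0,0,0,0],[0,0,0,0],[0,0,0,0]]' -1; python3 -m jog '[[0,0,-1,0],[0,0,-3,0],[0,0,-6,0],[0,0,-9,0],[0,0,-9,0],[0,0,-9,0]]' ; python3 -c "from h import *;go(.692,-.0490,.13)"
```

```text
t: 13.68
eef_pos: [0.4557, 0.0012, 0.0907]
tool_rot: [0.0, 0.151, 0.988, 0.0]
contact_force: [-4.5, -0.6, 17.7]
gripper_width: 0.682
grasp_force: 45.3
t: 14.18
eef_pos: [0.4551, 0.0013, 0.0891]
tool_rot: [-0.0, 0.151, 0.988, -0.0]
contact_force: [0.7, -0.4, 0.1]
gripper_width: 1.0
grasp_force: 0.0
t: 14.68
eef_pos: [0.4565, 0.0014, 0.1813]
tool_rot: [0.002, 0.151, 0.988, 0.001]
contact_force: [-0.1, -0.7, -1.8]
gripper_width: 1.0
grasp_force: 0.0
t 14.68 eef [0.4565 0.0014 0.1813] shift cm [-23.96   2.22   5.23] w 1.0001295264004777
```

```bash
python3 -m jog '[[-3,0.3,0,0],[-6,0.6,0,0],[-9.5,0.9,0,0],[-13,1.2,1,0],[-16.5,1.6,2,0],[-20,1.9,3.5,0],[-22.5,2.1,5,0],[-24,2.2,7,0],[-24,2.2,9,0],[-24,2.2,9,0],[-24,2.2,9,0],[-24,2.2,9,0]]'
python3 - <<'E'
from h import *
from station import bot
go(.692,-.049,.0145)
for n in('top','side'):
    c=bot.read_camera(n);np.savez(n+'3.npz',**c)
    for k,a in dict(st=(.4557,0,.106,.13),red=(.692,-.049,.035,.06)).items():
        try: print(n,k,top(c,*a))
        except Exception: print(n,k,'none')
cv2.imwrite('pics/side3.png',cv2.resize(c['pixels'][110:260,220:420,::-1],None,fx=4,fy=4))
E
```

```text
t: 15.68
eef_pos: [0.6904, -0.0496, 0.0896]
tool_rot: [-0.0, 0.151, 0.988, -0.0]
contact_force: [-0.5, 0.3, -0.5]
gripper_width: 0.999
grasp_force: 0.0
t 15.68 eef [ 0.6904 -0.0496  0.0896] shift cm [-0.14  0.1   7.51] w 0.9992967056074114
top st [ 0.4427 -0.0179  0.0162  0.1126 16.    ]
top red [ 0.  0.  0. nan  0.]
side st [ 4.565e-01 -1.800e-03  3.580e-02  1.124e-01  9.800e+01]
side red [ 6.913e-01 -5.120e-02  3.210e-02  3.920e-02  7.500e+01]h.py:18: RuntimeWarning: Mean of empty slice.
  (a,b),rr=cv2.minEnclosingCircle(np.float32(P[:,:2]));return np.round([a,b,rr,P[:,2].mean(),len(P)],4)
  ret = ret.dtype.type(ret / rcount)
```

View pics/side3.png

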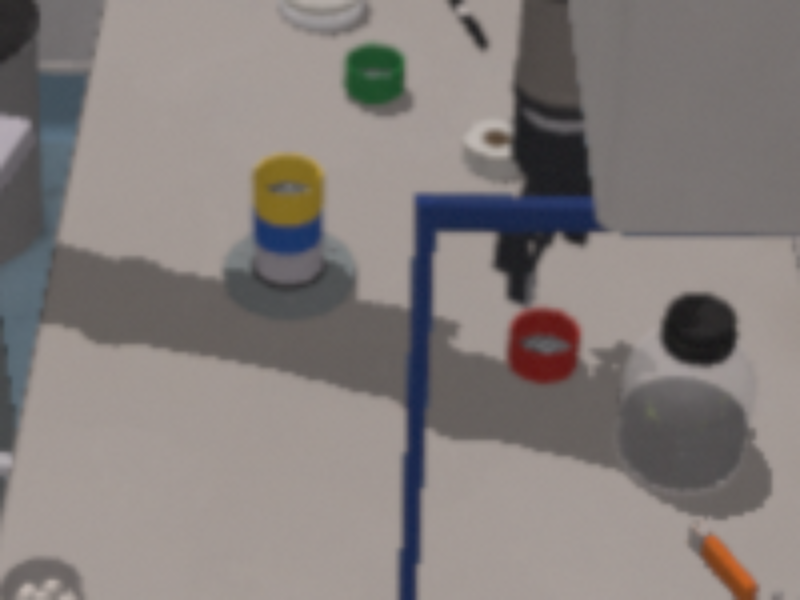

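Yellow and blue stand upright on the receiver (288,220), and the open gripper is above the red sieve (543,345) with the bottle (690,390) clear. Grasp red.

```bash
python3 -m jog '[[0,0,0,0],[0,0,3,0],[0,0,5.5,0],[0,0,7,0],[0,0,7.4,0],[0,0,7.4,0],[0,0,7.4,0]]'; python3 -m jog '[[0,0,0,0],[0,0,0,0],[0,0,0,0],[0,0,0,0],[0,0,0,0],[0,0,0,0],[0,0,0,0],[0,0,0,0],[0,0,0,0]]' 1 40; python3 -m jog '[[0,0,-2,0],[0,0,-5,0],[0,0,-8,0],[0,0,-11,0],[0,0,-14,0],[0,0,-17,0],[0,0,-19,0],[0,0,-19,0],[0,0,-19,0]]';python3 -c "from h import *;go(.4552,0.0005,.205)"
```

```text
t: 16.37
eef_pos: [0.6915, -0.0497, 0.0164]
tool_rot: [0.001, 0.151, 0.988, 0.0]
contact_force: [-0.2, 0.2, 0.9]
gripper_width: 1.002
grasp_force: 0.0
t: 17.12
eef_pos: [0.6919, -0.0496, 0.0173]
tool_rot: [0.001, 0.151, 0.988, 0.0]
contact_force: [-2.2, 0.3, 6.3]
gripper_width: 0.689
grasp_force: 42.3
t: 17.87
eef_pos: [0.6916, -0.0497, 0.2073]
tool_rot: [0.002, 0.151, 0.988, 0.0]
contact_force: [-0.3, 0.8, -1.2]
gripper_width: 0.692
grasp_force: 43.5
t 17.87 eef [ 0.6916 -0.0497  0.2073] shift cm [24.05 -2.28  0.14] w 0.6921573882154207
```

```bash
python3 -m jog '[[3,-0.3,0,0],[6,-0.6,0,0],[9,-0.9,0,0],[12,-1.2,0,0],[15,-1.5,0,0],[18,-1.7,0,0],[21,-2,0,0],[23,-2.2,0,0],[24,-2.2,0,0],[24,-2.2,0,0],[24,-2.2,0,0],[24,-2.2,0,0],[24,-2.2,0,0]]'; python3 -c "from h import *;go(.4552,0.0005,.123)"
```

```text
t: 18.95
eef_pos: [0.4565, 0.001, 0.2052]
tool_rot: [0.0, 0.152, 0.988, -0.0]
contact_force: [0.4, -0.6, -1.5]
gripper_width: 0.688
grasp_force: 43.5
t 18.95 eef [0.4565 0.001  0.2052] shift cm [ 0.12 -0.08  8.22] w 0.6879500507497394
```

```bash
python3 -m jog '[[0.1,0,2,0],[0.1,0,4,0],[0.1,0,6,0],[0.1,0,7,0],[0.1,0,7.4,0],[0.1,0,7.7,0],[0.1,0,8,0],[0.1,0,8.2,0],[0.1,0,8.3,0],[0.1,0,8.3,0],[0.1,0,8.3,0]]'
```

```text
t: 19.87
eef_pos: [0.4549, 0.0016, 0.1232]
tool_rot: [0.001, 0.151, 0.988, 0.0]
contact_force: [-0.6, 0.3, 4.8]
gripper_width: 0.694
grasp_force: 43.9
```

```bash
python3 -m jog '[[0,0,0.1,0],[0,0,0.1,0],[0,0,0.1,0]]'; python3 -m jog '[[0,0,0,0],[0,0,0,0],[0,0,0,0],[0,0,0,0],[0,0,0,0],[0,0,0,0]]' -1; python3 -m jog '[[0,0,-1,0],[0,0,-3,0],[0,0,-6,0],[0,0,-9,0],[0,0,-9,0],[0,0,-9,0]]' ; python3 -c "from h import *;go(.515,-.426,.09)"
```

```text
t: 20.12
eef_pos: [0.4552, 0.0015, 0.1231]
tool_rot: [0.001, 0.151, 0.988, 0.001]
contact_force: [-5.8, -0.9, 17.1]
gripper_width: 0.69
grasp_force: 45.0
t: 20.62
eef_pos: [0.4541, 0.0015, 0.1211]
tool_rot: [-0.0, 0.151, 0.988, -0.0]
contact_force: [0.5, 0.2, -0.7]
gripper_width: 0.997
grasp_force: 0.0
t: 21.12
eef_pos: [0.4555, 0.0017, 0.2133]
tool_rot: [0.002, 0.151, 0.988, 0.001]
contact_force: [-0.6, 0.3, -0.6]
gripper_width: 0.997
grasp_force: 0.0
t 21.12 eef [0.4555 0.0017 0.2133] shift cm [-18.43 -39.06  12.3 ] w 0.9972957730835378
```

```bash
python3 -m jog '[[-1.5,-3.2,0,0],[-3,-6.4,0,0],[-4.6,-9.8,0,0],[-6.2,-13.2,0,0],[-7.8,-16.6,1.5,0],[-9.4,-20,3,0],[-11,-23.4,4.5,0],[-12.6,-26.8,6,0],[-14.2,-30.2,8,0],[-15.8,-33.6,10,0],[-17.2,-36.6,11.5,0],[-18.4,-39,12.3,0],[-18.4,-39,12.3,0],[-18.4,-39,12.3,0],[-18.4,-39,12.3,0],[-18.4,-39,12.3,0]]'
python3 - <<'E'
from h import *
from station import bot
go(.515,-.426,.017)
for n in('top','side'):
    c=bot.read_camera(n);np.savez(n+'4.npz',**c)
    for k,a in dict(st=(.4557,0,.138,.16),knob=(.515,-.426,.032,.05,.03)).items():
        try: print(n,k,top(c,*a))
        except Exception: print(n,k,'none')
cv2.imwrite('pics/side4.png',cv2.resize(c['pixels'][140:290,210:410,::-1],None,fx=4,fy=4))
E
```

```text
t: 22.45
eef_pos: [0.5135, -0.4238, 0.0881]
tool_rot: [-0.0, 0.15, 0.989, 0.001]
contact_force: [-0.3, 0.0, 0.6]
gripper_width: 1.002
grasp_force: 0.0
t 22.45 eef [ 0.5135 -0.4238  0.0881] shift cm [-0.22 -0.18  7.11] w 1.0016831177254812
top st [4.551e-01 2.700e-03 3.010e-02 1.448e-01 1.000e+02]
top knob [ 0.  0.  0. nan  0.]
side st [ 4.519e-01 -3.200e-03  3.530e-02  1.441e-01  1.010e+02]
side knob [ 5.165e-01 -4.290e-01  1.250e-02  3.920e-02  5.100e+01]h.py:18: RuntimeWarning: Mean of empty slice.
  (a,b),rr=cv2.minEnclosingCircle(np.float32(P[:,:2]));return np.round([a,b,rr,P[:,2].mean(),len(P)],4)
  ret = ret.dtype.type(ret / rcount)
```

View pics/side4.png

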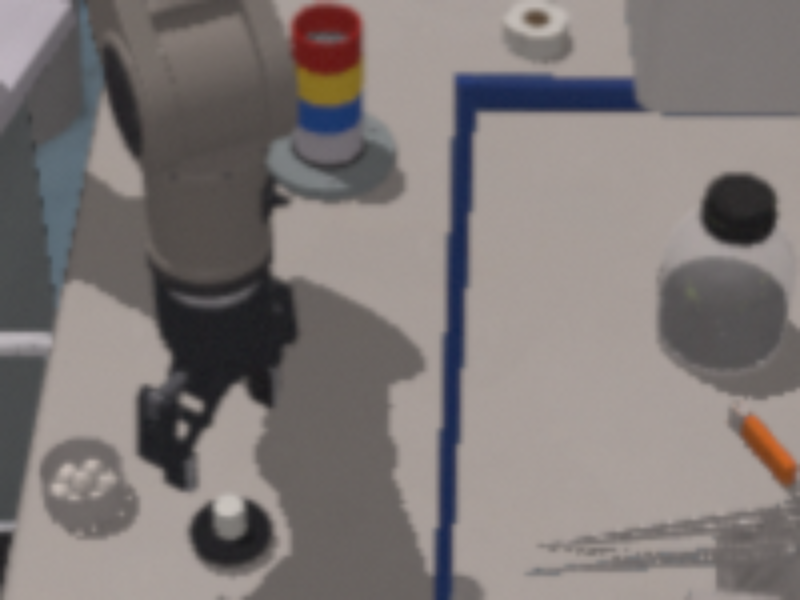

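Red, yellow and blue stand straight (rim at 0.145, expected 0.146); the lid's knob is at (230,515) under the gripper, with the bead dish clear. Grasp the knob.

```bash
python3 -m jog '[[0,0,0,0],[0,0,3,0],[0,0,5,0],[0,0,6.5,0],[0,0,7,0],[0,0,7,0],[0,0,7,0]]'; python3 -m jog '[[0,0,0,0],[0,0,0,0],[0,0,0,0],[0,0,0,0],[0,0,0,0],[0,0,0,0],[0,0,0,0],[0,0,0,0],[0,0,0,0],[0,0,0,0],[0,0,0,0],[0,0,0,0],[0,0,0,0],[0,0,0,0]]' 1 40; python3 -c "from h import *;go(.515,-.426,.017)"
```

```text
t: 23.13
eef_pos: [0.5134, -0.4259, 0.0188]
tool_rot: [0.0, 0.151, 0.988, -0.0]
contact_force: [-0.1, 0.1, -0.3]
gripper_width: 1.0
grasp_force: 0.0
t: 24.3
eef_pos: [0.5133, -0.4259, 0.0187]
tool_rot: [0.0, 0.151, 0.988, -0.0]
contact_force: [-1.2, 0.4, 4.5]
gripper_width: 0.24
grasp_force: 39.4
t 24.3 eef [ 0.5133 -0.4259  0.0187] shift cm [-0.16  0.04  0.17] w 0.23990433225697413
```

```bash
python3 -m jog '[[0,0,-2,0],[0,0,-5,0],[0,0,-8,0],[0,0,-11,0],[0,0,-14,0],[0,0,-17,0],[0,0,-20,0],[0,0,-22,0],[0,0,-22,0],[0,0,-22,0]]';python3 -c "from h import *;go(.4545,0.0005,.239)"
```

```text
t: 25.13
eef_pos: [0.5134, -0.4259, 0.239]
tool_rot: [0.001, 0.151, 0.988, -0.0]
contact_force: [0.2, 0.4, 0.5]
gripper_width: 0.238
grasp_force: 39.2
t 25.13 eef [ 0.5134 -0.4259  0.239 ] shift cm [18.37 38.93 -0.05] w 0.2382641149414341
```

```bash
python3 -m jog '[[1.2,2.5,0,0],[2.5,5.4,0,0],[4,8.5,0,0],[5.4,11.5,0,0],[6.8,14.5,0,0],[8.3,17.5,0,0],[9.7,20.5,0,0],[11.1,23.5,0,0],[12.5,26.5,0,0],[14,29.5,0,0],[15.4,32.5,0,0],[16.8,35.5,0,0],[17.8,37.7,0,0],[18.4,38.9,0,0],[18.4,38.9,0,0],[18.4,38.9,0,0],[18.4,38.9,0,0],[18.4,38.9,0,0]]'
python3 - <<'E'
from h import *
from station import bot
go(.4545,.0005,.1567)
c=bot.read_camera('side')
cv2.imwrite('pics/side5.png',cv2.resize(c['pixels'][90:210,210:370,::-1],None,fx=5,fy=5))
E
```

```text
t: 26.63
eef_pos: [0.4537, -0.0008, 0.2377]
tool_rot: [-0.0, 0.152, 0.988, -0.0]
contact_force: [1.2, -0.0, -0.3]
gripper_width: 0.239
grasp_force: 39.3
t 26.63 eef [ 0.4537 -0.0008  0.2377] shift cm [-0.05  0.16  8.1 ] w 0.23902806165236284
```

View pics/side5.png

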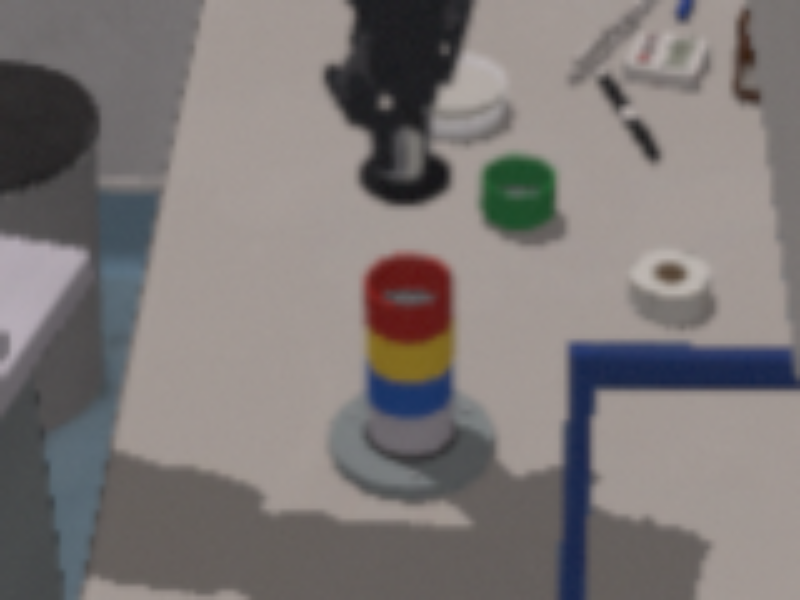

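The lid hangs level (405,175) over the straight column (410,300). Lower it.

```bash
python3 -m jog '[[0,0.1,2,0],[0,0.1,4,0],[0,0.1,6,0],[0,0.1,6.8,0],[0,0.1,7.3,0],[0,0.1,7.6,0],[0,0.1,7.9,0],[0,0.1,8.1,0],[0,0.1,8.2,0],[0,0.1,8.2,0],[0,0.1,8.2,0]]'
```

```text
t: 27.6
eef_pos: [0.4545, 0.0016, 0.1566]
tool_rot: [0.0, 0.151, 0.988, 0.0]
contact_force: [-0.6, 0.3, 0.5]
gripper_width: 0.24
grasp_force: 39.3
```

```bash
python3 -m jog '[[0,0,0.1,0],[0,0,0.15,0],[0,0,0.15,0]]'; python3 -m jog '[[0,0,0,0],[0,0,0,0],[0,0,0,0],[0,0,0,0],[0,0,0,0],[0,0,0,0],[0,0,0,0],[0,0,0,0]]' -1; python3 -m jog '[[0,0,-1,0],[0,0,-3,0],[0,0,-6,0],[0,0,-9,0],[-3,-3,-10,0],[-6,-6,-10,0],[-9,-9,-10,0],[-12,-12,-10,0],[-15,-15,-10,0],[-15,-15,-10,0],[-15,-15,-10,0]]'
python3 - <<'E'
from h import *
from station import bot
for n in('top','side'):
    c=bot.read_camera(n)
    print(n,'disc',top(c,.4557,0,.146,.158),'knob',top(c,.4557,0,.17,.2))
    print(n,'green',top(c,.4525,.296,.035,.06),'film',top(c,.591,.2236,.02,.035))
cv2.imwrite('pics/side6.png',cv2.resize(c['pixels'][90:210,210:370,::-1],None,fx=5,fy=5))
E
```

```text
t: 27.85
eef_pos: [0.4553, 0.0015, 0.1565]
tool_rot: [0.001, 0.151, 0.988, 0.001]
contact_force: [-3.8, -0.5, 16.3]
gripper_width: 0.244
grasp_force: 40.8
t: 28.52
eef_pos: [0.4542, 0.0015, 0.1546]
tool_rot: [-0.0, 0.151, 0.988, -0.0]
contact_force: [-0.3, -0.4, 0.0]
gripper_width: 1.0
grasp_force: 0.0
t: 29.43
eef_pos: [0.5527, -0.1898, 0.2552]
tool_rot: [0.0, 0.154, 0.988, -0.001]
contact_force: [0.4, 0.6, -0.3]
gripper_width: 1.002
grasp_force: 0.0
top disc [4.551e-01 2.400e-03 2.990e-02 1.515e-01 3.680e+02] knob [4.553e-01 2.100e-03 1.060e-02 1.775e-01 6.200e+01]
top green [4.519e-01 2.963e-01 3.010e-02 3.920e-02 7.700e+01] film [5.914e-01 2.235e-01 3.110e-02 2.500e-02 3.040e+02]
side disc [ 4.523e-01 -3.700e-03  3.290e-02  1.518e-01  3.200e+01] knob [ 0.  0.  0. nan  0.]
side green [ 0.  0.  0. nan  0.] film [5.912e-01 2.203e-01 3.540e-02 2.570e-02 1.310e+02]h.py:18: RuntimeWarning: Mean of empty slice.
  (a,b),rr=cv2.minEnclosingCircle(np.float32(P[:,:2]));return np.round([a,b,rr,P[:,2].mean(),len(P)],4)
  ret = ret.dtype.type(ret / rcount)
```

View pics/side6.png

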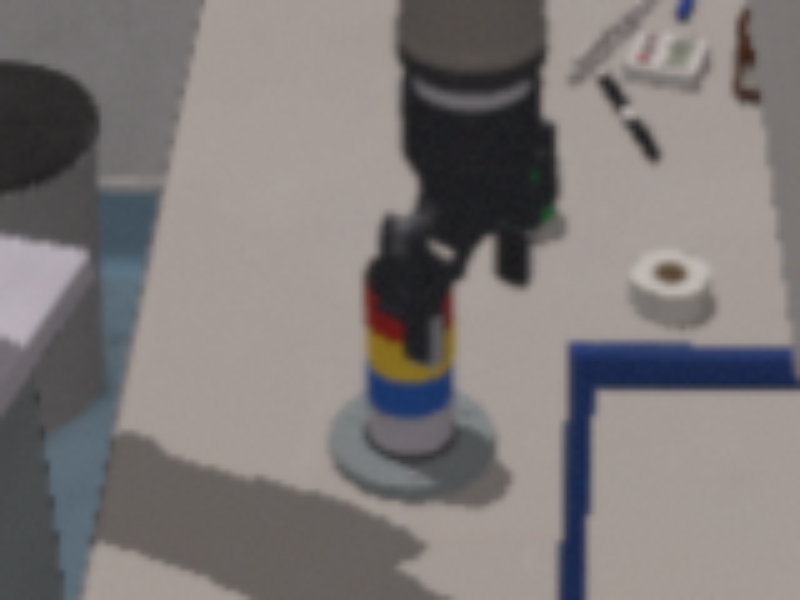

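The gripper hides part of the view, but the column stands straight. Disc top reads 0.1515 (expected 0.152) and knob top 0.1775 (expected 0.178), both centred, with green and film unmoved. Everything is let go, so I hand in.

```bash
python3 -c "from station import bot;print(bot.hand_in())"
```

```text
the job is handed in; nothing more can be done
None
```

The column is built on the receiver in the order blue, yellow, red, lid, all seated and let go; green sieve and film roll untouched, handed in at about 29.5 s of the 93 s allowed (no verdict was returned).

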